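Clamp the paste jar and unscrew its cap

TASK

Brace the square jar of valve-grinding paste in the bench clamp: turn the clamp's dial clockwise until its pointer is at the mark, let go of it, and slide the forked lock fully home over the pointer. Then unscrew the jar's tight cap anticlockwise without twisting or lifting the jar, stop turning once its lugs come free, lift it straight up and finish while still holding it level in the gripper, right above the jar's open mouth and about 2 to 4 cm clear of it. Leave the piston, bearing and spanner alone.

Things in the scene. Friction and masses are not known exactly. Their poses are not given: they have to be found in the camera images.
- clamp: Bench clamp fixed to the bench; origin on the bench, x across, y along it, z up. Base plate 110 x 295 mm, 10 thick. Grey housing 80 x 138 mm at y -4 to +134, its top 60 mm up, carries dial (axis x 0, y +35) and, further to +y, the lock. The jar stands on the plate at about y -97, between the fixed jaw (face at y -132) and the sliding jaw; both end 55 mm above the bench.
- jaw: Grey sliding jaw of the clamp, 58 (x) x 12 (y) x 42 mm; origin at its centre. The dial drives it to the clamp's -y, 14 mm per rad, through a spring of 1.2 N/mm: it meets the jar, slides it up to 5 mm against the fixed jaw and squeezes it with about 7 N when the dial is at its mark.
- dial (a joint): Angle of the dial (rad), grows clockwise from above. At 0 the pointer points to the clamp's -x; at the mark it reads 1.571 and points to the clamp's +y, at the small raised bar on the housing, midway between the lock's prongs. Starts at 0.2 to 0.6, ends at 2.3, stays where left; turning takes up to 0.35 N m.
- dial_grip (a point): On the dial's axis at gripping height, 91 mm above the bench. Dial: black disc, radius 22 mm, 60 to 70 mm above the bench; on it a grip bar 40 mm long, 12 thick, 70 to 104 mm above the bench; at disc height a pointer nose 8 mm wide reaching 36 mm from the axis. Bar and pointer lie along the dial's own x, pointer to -x.
- lock (a joint): Travel of the lock (m): 0 drawn back (start), 0.022 fully home over the pointer; moves along the clamp's -y, takes about 2 N, stays where it is left.
- lock_tab (a point): Middle of the lock's upright tab at gripping height, 91 mm above the bench. The lock is a steel fork on the housing's top; its prongs, 18 mm apart, pass either side of the pointer nose, or hit it if the dial is over 0.13 rad off the mark. Tab 12 mm thick (clamp's x), 20 long (y), 70 to 106 mm above the bench, at first 81 mm from the dial's axis.
- jar: White plastic jar, square body 64 x 64 mm, 62 high, round neck in its middle; origin at the centre of its underside, 10 mm above the bench; x and y along its sides, nearly parallel to the clamp's. Mouth with springy seal 93 to 100 mm above the origin. About 0.45 kg, loose. Two thread flanges on the neck, centred at its +x and -x.
- cap: Round ribbed steel cap, diameter 56 mm, 26 high, 80 g; origin at the centre of its underside, at first 86 mm above the bench. Lugs at its +x and -x (dark bar on top along x). Its x starts 0.1 rad clockwise to 0.5 anticlockwise of the jar's x; turned anticlockwise it is free past 0.96 from it, stopped at 2.1. Half turns look alike. A seal lifts it with 7 N; turning takes up to 0.4 N m.
- piston: Bystander: aluminium engine piston, diameter 52, height 50 mm, standing; origin at the centre of its underside.
- bearing: Bystander: steel bearing ring, outer diameter 62, height 16 mm, lying; origin at the centre of its underside.
- spanner: Bystander: spanner 180 mm long, lying along its x; origin under its middle.

How it is judged:
On the way, in this order (a step that is already met when the one before it is completed fails the run):
1. the dial is at the mark (within 0.15 rad), let go, the lock still drawn back (value of joint dial between 1.42 and 1.72 rad and value of joint lock below 0.006 m and contact force between the fingers and clamp below 0.2 N), for 0.2 s.
2. the lock is home over the pointer (within 3 mm) (value of joint lock above 0.019 m and value of joint dial between 1.42 and 1.72 rad), for 0.2 s.
3. the cap, still down on the neck, is turned until its lugs are free (angle between the x axis of cap and the x axis of jar, either way round above 0.9 rad and z of cap in the frame of jar below 0.088 m).
At the end, for the whole second after the job is handed in: Cap held still and level (0.2 rad) by the gripper alone, 1 to 5 cm above the jar's mouth, within 20 mm of its axis, not turned on past freeing; jar upright on the base plate, squeezed by the jaw (over 2 N); dial within 0.15 rad of the mark; lock home within 3 mm (all of step 2 and z of cap in the frame of jar between 0.106 and 0.155 m and horizontal distance between cap and jar below 0.02 m and angle between cap's own z axis and vertical below 0.2 rad and angle between the x axis of cap and the x axis of jar, either way round above 0.8 rad and contact force between the fingers and cap above 1 N and contact force between cap and jar below 0.1 N and contact force between cap and clamp below 0.1 N and linear speed of cap below 0.03 m/s and z of jar in the frame of clamp below 0.014 m and angle between jar's own z axis and vertical below 0.08 rad and contact force between jaw and jar above 2 N); the arm keeps its last pose, push and grip.
It fails at once if the jar is twisted in the clamp by more than 0.15 rad (angle between the x axis of jar and the x axis of clamp, either way round above 0.15 rad).
It fails at once if the jar is lifted more than 8 mm or tipped (z of jar in the frame of clamp above 0.018 m or angle between jar's own z axis and vertical above 0.15 rad).
It fails at once if the piston, bearing or spanner is moved more than 3 cm (distance of any of piston, bearing, spanner from where it was at the start of the episode above 0.03 m).
It also fails if it takes over 54 s, if anything falls off the work surface, if the arm or the gripper's body presses on something with over 40 N, if the wrist force passes 120 N, or if a joint passes its speed limit or range.

ROBOT

A 6-joint arm with a two-finger parallel gripper is mounted at the origin on the work surface. World frame = base frame: x ahead of the robot, y to its left, z up, the work surface at z = 0. Lengths are in m, angles in rad, forces in N, time in s.
With the tool pointing down it reaches from about 0.25 to 0.725 m from the base axis. Payload 4 kg.
Tool frame: the origin (TCP) lies at the very end of the fingers, on their centre line; the grasp point (between the pads) lies 19 mm behind it; z points along the fingers, y is the line along which they close (so a half turn about z gives the same grasp; the last joint's range is limited). The gripper opens to 85 mm and grips with 20 to 120 N. Pads are 22 mm wide; open, the fingers measure 114 mm over their backs; the gripper's body (76 mm by 85 mm) begins 54 mm behind the grasp point. The pads swing forward as they close: fully open they stand 13 mm farther back than shut.
Start: joints at [1.288, 0.241, 0.005, 1.335, 0, 1.571], TCP at [0.14, 0.48, 0.231] pointing down, gripper open.
Joint ranges: [-2.72, 2.72], [-1.05, 1.87], [-1.09, 1.28], [-1.99, 2.15], [-1.42, 1.44], [-3.14, 3.14]. Speed limits (rad/s): [2.79, 2.79, 3.14, 3.14, 3.14, 3.14].

INTERFACE

Orientations are given as [roll, pitch, yaw] about the fixed x, y, z axes, in that order (R = Rz(yaw) Ry(pitch) Rx(roll)).
In Python, from bench import manip, gripper_to, telemetry, imaging gives the robot as it stands. The module is installed in compiled form; this text tells all that it offers. Calls block until the motion is done:
- manip.move_to(position, orientation): joint-space move of the TCP to a pose.
- manip.move_l(position, feed=0.15, attitude=None, f_stop=None): straight line of the TCP; attitude=None keeps the orientation; feed is the mean speed in m/s. With f_stop (N) it stops when the force on the tool has changed by that much, and returns True; else False.
- manip.move_joints(angles): joint-space move.
- gripper_to(opening, effort=None): finger opening in m; effort is the grip in N (None keeps the last); returns when the fingers have stopped.
- manip.wait(seconds).
- manip.ik(position, orientation): joint angles nearest the present ones, or None.
- telemetry.sense(): the state.
- imaging.snapshot(name): name is "scene" or "top"; returns the picture (480x640x3 uint8, red, green, blue); there is no depth.
- imaging.calibration(name): a dict with "fovy" (degrees; the focal length in pixels is half the picture's height over the tangent of half this angle, whatever the lens; pixels are square), "cx", "cy" (the principal point, pixels), "D" ([k1, k2, p1, p2, k3] as OpenCV has them; the pictures are not rectified), "extrinsics" (4x4, takes a point from camera to world coordinates). Camera axes: x right, y up, looking along -z (the intrinsics and any distortion apply to the point x, -y, -z); pixel columns grow to the right and rows downward; lengths in m; the calibration is good to about 2 mm. A picture is of the moment at which its call begins. calibration takes no time and is no camera call.
A pose or a line that the arm cannot do raises manip.Unreachable and nothing moves.
- manip.job_done(): hands the job in; it is judged then, once.
The state is a dict: "time": time; "joint_positions": joint angles; "qd": joint speeds; "joint_torque": joint torques, N m; "tcp_pos": TCP position; "tcp_rot": TCP orientation; "ft_force": force on the tool from outside, world axes, zero at the start; "wrist_torque": the same for the moment, N m; "gripper_width": finger opening in m; "gripper_force": force on a finger pad.
Only numpy, scipy, OpenCV 4.12 (cv2) and the standard library are available. Lean on these libraries where they do the work, as an engineer would, in place of code of your own. Each camera call takes 0.05 s, during which the arm holds its last target. There are 200 camera calls.

## Working session

There is one attempt and no reset: what is moved stays moved. The work goes in short steps, each a Python script; the robot and the scene stay as the last script left them, time stands still between calls to the robot, and variables do not carry over. Pictures are saved under pics/ and viewed, at most 10 in all, crops included, and the job is handed in when it is done.

```bash
mkdir -p pics
python3 - <<'E'
from bench import manip, gripper_to, telemetry, imaging
import cv2
for n in("scene","top"):
    im=imaging.snapshot(n); cv2.imwrite(f"pics/{n}0.png",im[:,:,::-1])
    c=imaging.calibration(n); print(n,c)
s=telemetry.sense(); print(s["time"],s["tcp_pos"],s["tcp_rot"],s["gripper_width"])
E
```

```text
scene {'fovy': 53.7341772755835, 'cx': 326.3497092083517, 'cy': 244.8942794088738, 'D': array([-0.12417454,  0.        ,  0.        ,  0.        ,  0.        ]), 'extrinsics': array([[ 0.7323908 , -0.41727523,  0.5380382 ,  1.03630801],
       [ 0.68082338,  0.43821137, -0.5868989 , -0.43244425],
       [ 0.00912392,  0.79614834,  0.6050327 ,  0.51727515],
       [ 0.        ,  0.        ,  0.        ,  1.        ]])}
top {'fovy': 47.886274661151, 'cx': 330.3372630693897, 'cy': 234.50163312705956, 'D': array([-0.04735961,  0.        ,  0.        ,  0.        ,  0.        ]), 'extrinsics': array([[ 0.00589385,  0.99821102, -0.05949813,  0.56922931],
       [-0.99959317,  0.00754156,  0.0275069 ,  0.00420529],
       [ 0.02790639,  0.05931181,  0.99784936,  1.13650257],
       [ 0.        ,  0.        ,  0.        ,  1.        ]])}
0.1 [0.13936074 0.4795871  0.23050646] [-3.13971195e+00 -3.74349129e-06  2.85882257e+00] 0.0854461204231805
```

View pics/scene0.png

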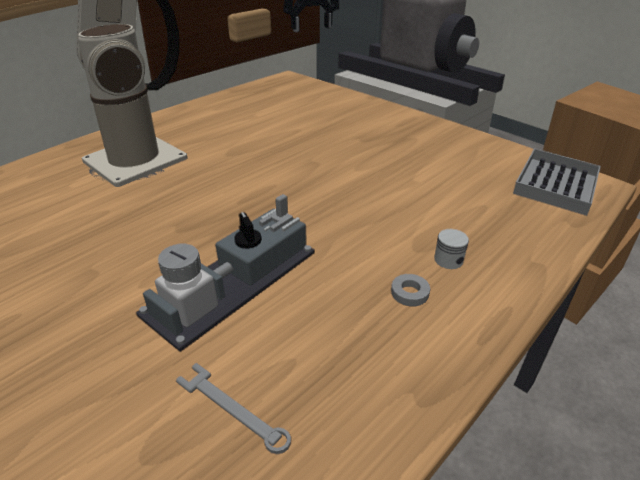

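View pics/top0.png

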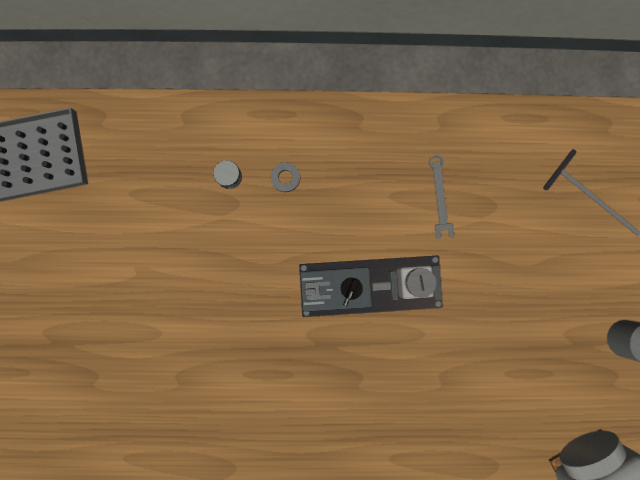

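The scene shows the clamp with the jar on its right end (cap near (180,260)). In the top view the plate corners are about (301,264), (438,256), (442,307) and (303,316), the dial is at (351,288), the lock at (312,290) and the cap at (421,283). The bystanders lie well away, around (228,174), (286,177) and (441,195).

```bash
cat > h.py <<'E'
from bench import manip, gripper_to, telemetry, imaging
import cv2, numpy as np
def cam(n):
    c=imaging.calibration(n); f=240/np.tan(np.radians(c["fovy"])/2)
    return np.array([[f,0,c["cx"]],[0,f,c["cy"]],[0,0,1]]),c["D"],c["extrinsics"]
def px2w(n,uv,z):
    K,D,T=cam(n)
    p=cv2.undistortPoints(np.array(uv,float).reshape(-1,1,2),K,D).reshape(-1,2)
    d=np.c_[p[:,0],-p[:,1],-np.ones(len(p))]@T[:3,:3].T
    return T[:3,3]+d*((z-T[2,3])/d[:,2])[:,None]
def w2px(n,X):
    K,D,T=cam(n); q=(np.atleast_2d(X)-T[:3,3])@T[:3,:3]
    return cv2.projectPoints(q*[1,-1,-1],np.zeros(3),np.zeros(3),K,D)[0].reshape(-1,2)
E
python3 - <<'E'
from h import *
im=cv2.imread("pics/top0.png"); hsv=cv2.cvtColor(im,cv2.COLOR_BGR2HSV)
m=np.uint8(hsv[:,:,1]<75)*255; r=np.zeros_like(m); r[245:330,285:460]=m[245:330,285:460]
c=max(cv2.findContours(r,0,cv2.CHAIN_APPROX_NONE)[0],key=cv2.contourArea)
w=px2w("top",c.reshape(-1,2)+0.0,0.01)
(o,s,a)=cv2.minAreaRect(np.float32(w[:,:2]*1000)); print("plate",o,s,a)
for n,p,z in(("cap",(421,283),.112),("dial",(351,288),.104),("lock",(312,290),.106)): print(n,px2w("top",[p],z))
cv2.imwrite("pics/topcrop.png",cv2.resize(im[250:325,295:450],None,fx=5,fy=5,interpolation=cv2.INTER_CUBIC))
E
```

```text
plate (530.3563232421875, -111.64909362792969) (108.85169219970703, 293.0652770996094) 3.8830034732818604
cap [[ 0.53923235 -0.19705098  0.112     ]]
dial [[ 0.52893139 -0.06426204  0.104     ]]
lock [[0.52487046 0.00999961 0.106     ]]
```

View pics/topcrop.png

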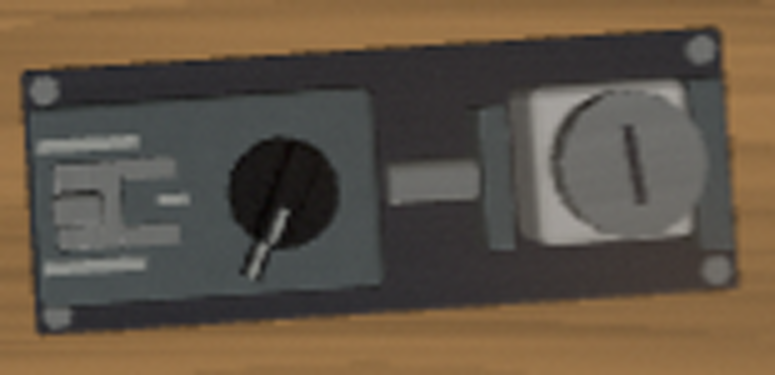

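The crop (5x, offset (295,250)) shows the disc centre at (284,192), the pointer tip at (247,278), the tab at about (80,207) and the cap centre at (630,163). The cap's bar runs (628,125) to (642,205). That puts the dial at about 0.48 rad and the cap about 0.1 rad anticlockwise of the clamp. Next I check the geometry and IK.

Run:
```python
from h import *
C=lambda u,v:(u/5+295-.4,v/5+250-.4)
disc=px2w("top",[C(284,192)],.07)[0]; tab=px2w("top",[C(80,207)],.106)[0]; cap=px2w("top",[C(630,163)],.112)[0]
tip=px2w("top",[C(249,277)],.068)[0]
bar=px2w("top",[C(628,125),C(642,205)],.112)
a=0.0685; ex=np.array([np.cos(a),np.sin(a)]); ey=np.array([-np.sin(a),np.cos(a)])
pc=np.array([.53036,-.11165])
for n,p in(("disc",disc),("tab",tab),("cap",cap),("tip",tip)):
    d=p[:2]-pc; print(n,p,"rel plate centre",d@ex*1e3,d@ey*1e3)
d=tip-disc; print("tip r",np.hypot(*d[:2]),"dial",np.arctan2(d[:2]@ey,-d[:2]@ex))
b=bar[0]-bar[1]; print("cap rel",np.arctan2(b[1],b[0])-a)
# jar body: white mask
im=cv2.imread("pics/top0.png"); hsv=cv2.cvtColor(im,cv2.COLOR_BGR2HSV)
m=np.uint8((hsv[:,:,2]>165)&(hsv[:,:,1]<40)); m[:, :390]=0;m[:,445:]=0;m[:260]=0;m[305:]=0
ys,xs=np.nonzero(m); w=px2w("top",np.c_[xs,ys],.072); print("jar",len(xs),[x for x in cv2.minAreaRect(np.float32(w[:,:2]*1e3))])
for nm,p,z,ys in(("dial",disc,.075,(-.41,-1.53,-.41+np.pi,-1.53+np.pi)),("tab",tab,.075,(-1.5,1.64)),("cap",cap,.079,(0,1.1,1.57,2.7,-1.5,-.4))):
    for y in ys:
        q=manip.ik([p[0],p[1],z],[np.pi,0,y]); print(nm,y,None if q is None else np.round(q,2))
```

```text
disc [ 0.52760789 -0.06730553  0.07      ] rel plate centre 0.2895644056942792 44.428844325816335
tab [0.52296533 0.01264139 0.106     ] rel plate centre 1.1299755965648206 124.50603768500031
cap [ 0.54074672 -0.19628846  0.112     ] rel plate centre 4.5691555307946174 -85.15090322332594
tip [ 0.49409646 -0.05376854  0.068     ] rel plate centre -32.21671541731083 60.22782409275858
tip r 0.036142301941184646 dial 0.45240809980362134
cap rel 0.10399236923736183Traceback (most recent call last):
  File "<stdin>", line 15, in <module>
  File "h.py", line 8, in px2w
    p=cv2.undistortPoints(np.array(uv,float).reshape(-1,1,2),K,D).reshape(-1,2)
      ~~~~~~~~~~~~~~~~~~~^^^^^^^^^^^^^^^^^^^^^^^^^^^^^^^^^^^^^^^^
cv2.error: OpenCV(4.12.0) /io/opencv/modules/calib3d/src/undistort.dispatch.cpp:347: error: (-215:Assertion failed) CV_IS_MAT(_src) && CV_IS_MAT(_dst) && (_src->rows == 1 || _src->cols == 1) && (_dst->rows == 1 || _dst->cols == 1) && _src->cols + _src->rows - 1 == _dst->rows + _dst->cols - 1 && (CV_MAT_TYPE(_src->type) == CV_32FC2 || CV_MAT_TYPE(_src->type) == CV_64FC2) && (CV_MAT_TYPE(_dst->type) == CV_32FC2 || CV_MAT_TYPE(_dst->type) == CV_64FC2) in function 'cvUndistortPointsInternal'
```

Sizes agree (tip radius 36 mm, dial to tab 80 mm). Checking IK, then gripping the dial.

Run:
```python
from h import *
for nm,p,z,ys in(("dial",(.5276,-.0673),.075,(-.38,-1.53,-.38+np.pi,-1.53+np.pi)),("tab",(.523,.0126),.075,(-1.5,1.64)),("cap",(.5405,-.197),.079,(0,1.1,1.57,2.7,-1.5,-.4))):
    for y in ys:
        q=manip.ik([p[0],p[1],z],[np.pi,0,y]); print(nm,y,None if q is None else np.round(q,2))
gripper_to(.045,40)
y0=.0685-.452+np.pi
manip.move_to([.5276,-.0673,.16],[np.pi,0,y0]); 
print(manip.move_l([.5276,-.0673,.075],f_stop=10),telemetry.sense()["time"],telemetry.sense()["tcp_pos"],telemetry.sense()["joint_positions"])
cv2.imwrite("pics/s1.png",cv2.resize(imaging.snapshot("scene")[170:350,120:360,::-1],None,fx=3,fy=3))
```

```text
dial -0.38 [-0.13  0.42 -0.17  0.98  0.   -2.89]
dial -1.53 [-0.13  0.42 -0.17  0.98  0.   -1.74]
dial 2.7615926535897932 [-0.13  0.42 -0.17  0.98  0.    0.25]
dial 1.611592653589793 [-0.13  0.42 -0.17  0.98  0.    1.4 ]
tab -1.5 [ 0.02  0.41 -0.19  0.97  0.   -1.62]
tab 1.64 [ 0.02  0.41 -0.19  0.97  0.    1.53]
cap 0 [-0.35  0.49 -0.04  1.04  0.    2.79]
cap 1.1 [-0.35  0.49 -0.04  1.04  0.    1.69]
cap 1.57 [-0.35  0.49 -0.04  1.04  0.    1.22]
cap 2.7 [-0.35  0.49 -0.04  1.04  0.    0.09]
cap -1.5 [-0.35  0.49 -0.04  1.04  0.   -1.99]
cap -0.4 [-0.35  0.49 -0.04  1.04  0.   -3.09]
False 3.6917 [ 0.52826758 -0.0670638   0.07565643] [-1.26301347e-01  4.21531788e-01 -1.65891375e-01  9.82273091e-01
  4.62876728e-05  2.56642953e-01]
```

View pics/s1.png

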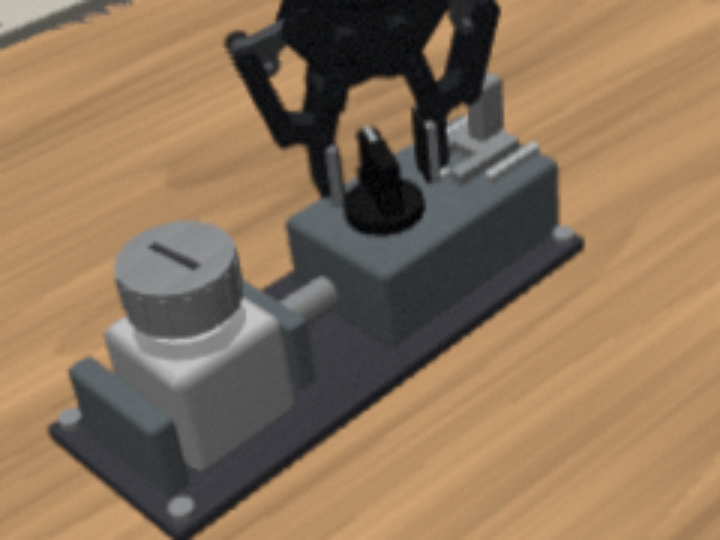

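The fingers stand astride the grip bar, at crop (335,175) and (430,150), centred on the dial. Closing, turning, releasing, then looking.

Run:
```python
from h import *
p=[.5276,-.0673,.075]
gripper_to(0,60)
s=telemetry.sense(); print(s["gripper_width"],s["gripper_force"],s["ft_force"],s["time"])
y0=.0685-.452+np.pi
for k in(.4,.8,1.0):
    manip.move_to(p,[np.pi,0,y0-1.15*k]); s=telemetry.sense(); print(s["time"],s["tcp_rot"],s["wrist_torque"],s["ft_force"])
gripper_to(.045); s=telemetry.sense(); print(s["gripper_width"],s["time"])
manip.move_l([p[0],p[1],.15],feed=.2)
manip.move_to([.50,.0127,.2],[np.pi,0,.0685+np.pi/2])
im=imaging.snapshot("top");cv2.imwrite("pics/top1.png",im[:,:,::-1])
im2=imaging.snapshot("scene");cv2.imwrite("pics/s2f.png",im2[:,:,::-1])
a=cv2.resize(im[250:325,295:450,::-1],(620,300),interpolation=2); b=cv2.resize(im2[190:310,130:340,::-1],None,fx=2.4,fy=2.4)
o=np.zeros((300+b.shape[0],620,3),np.uint8); o[:300]=a; o[300:,:b.shape[1]]=b; cv2.imwrite("pics/c2.png",o)
```

```text
0.010938078724524122 58.98819923400879 [-1.32151876  0.95963339  5.66764667] 4.1333
4.65 [3.14048620e+00 1.48314207e-03 2.29740829e+00] [-0.03603402  0.26367258 -0.14855832] [-1.44793724 -0.21018707  6.00639476]
5.1667 [3.14015849e+00 9.67064596e-04 1.83748157e+00] [-0.06440747  0.26264182 -0.08507433] [-1.34835528 -0.93893306  5.82924706]
5.5 [3.14019128e+00 6.62841404e-04 1.60752222e+00] [-0.09023114  0.3844575  -0.0926095 ] [-0.66615113  0.23607871  5.82165742]
0.04488494624865461 5.925
```

View pics/c2.png

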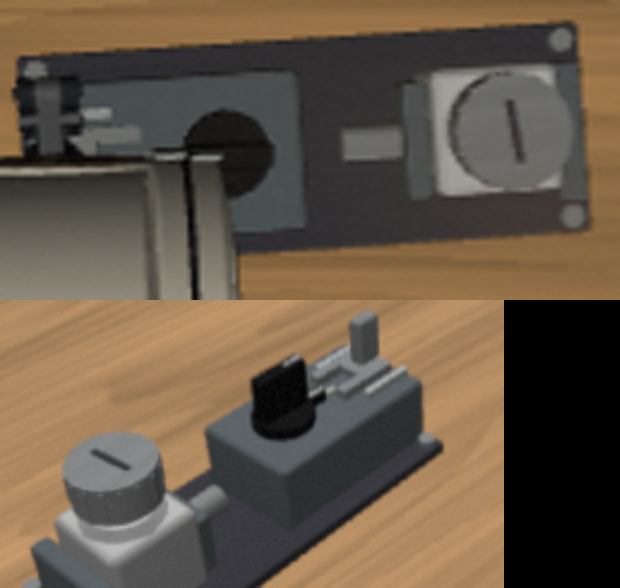

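The dial bar now lies along the clamp's y, with its pointer nose at (318,397) between the prongs. The jaw is touching the jar at (415,140). Tool yaw implies the dial reads about 1.60. Next is the lock.

Run:
```python
from h import *
a=.0685; ey=np.array([-np.sin(a),np.cos(a)]); t=np.array([.5276,-.0673])+.081*ey
A=[np.pi,0,a+np.pi/2]
manip.move_to([*t,.15],A)
print(manip.move_l([*t,.077],feed=.12,f_stop=8))
gripper_to(0,40); s=telemetry.sense(); print(s["gripper_width"],s["gripper_force"],s["tcp_pos"],s["time"])
e=t-.0245*ey
print(manip.move_l([*e,.077],feed=.03,f_stop=15)); s=telemetry.sense(); print(s["tcp_pos"],s["ft_force"],(s["tcp_pos"][:2]-t)@ey)
gripper_to(.04); manip.move_l([*e,.15],feed=.2)
manip.move_to([.42,.12,.25],A)
im=imaging.snapshot("top");im2=imaging.snapshot("scene")
cv2.imwrite("pics/top2.png",im[:,:,::-1]);print(telemetry.sense()["time"])
a=cv2.resize(im[250:325,295:450,::-1],(620,300),interpolation=2); b=cv2.resize(im2[190:310,130:340,::-1],None,fx=2.4,fy=2.4)
o=np.zeros((300+b.shape[0],620,3),np.uint8); o[:300]=a; o[300:,:b.shape[1]]=b; cv2.imwrite("pics/c3.png",o)
```

```text
False
0.011174308356463896 41.88942611217499 [0.52253063 0.01351496 0.07801856] 8.5083
False
[ 0.52404458 -0.00860847  0.07804144] [-2.60210328  6.44594246  7.04734881] -0.022202753041235694
11.275
```

View pics/c3.png

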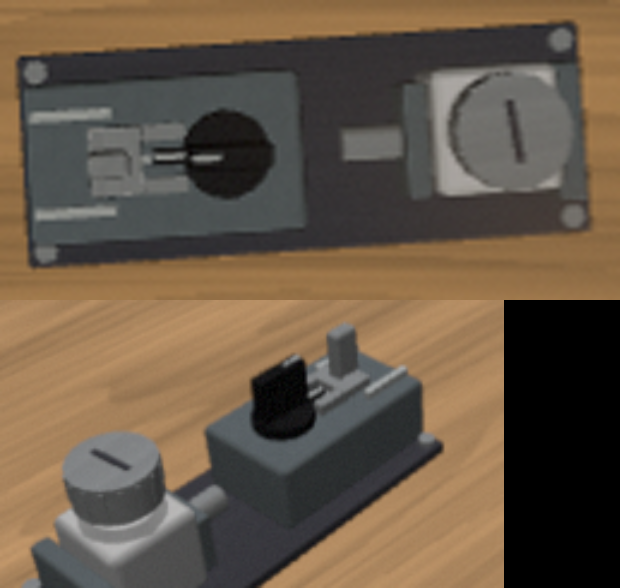

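The lock has travelled 22 mm and its fork straddles the pointer (150–190,157). The cap centre is at crop (511,131), and its bar runs (508,100) to (520,163). Now gripping the cap.

Run:
```python
from h import *
a=.0685; ex=np.array([np.cos(a),np.sin(a)]); ey=np.array([-np.sin(a),np.cos(a)]); D=np.array([.5276,-.0673])
C=lambda u,v:(u/4+295-.4,v/4+250-.4)
g=cv2.cvtColor(cv2.resize(cv2.imread("pics/top2.png")[250:325,295:450],(620,300),interpolation=2),cv2.COLOR_BGR2GRAY)
print(cv2.HoughCircles(g[:,400:],cv2.HOUGH_GRADIENT,1,200,param1=80,param2=15,minRadius=50,maxRadius=75))
c=px2w("top",[C(511,131)],.112)[0][:2]; b=px2w("top",[C(508,100),C(520,163)],.112); b=b[0]-b[1]
print("cap",c,"clamp xy from dial",(c-D)@ex,(c-D)@ey,"rel",np.arctan2(b[1],b[0])-a)
c=D+ex*((c-D)@ex)+ey*((c-D)@ey-.135)/2; print(c)
gripper_to(.085,60)
A=[np.pi,0,a+np.pi/2]
manip.move_to([*c,.17],A)
print(manip.move_l([*c,.079],feed=.12,f_stop=8)); 
s=telemetry.sense();print(s["tcp_pos"],s["time"])
cv2.imwrite("pics/s4.png",cv2.resize(imaging.snapshot("scene")[190:350,120:300,::-1],None,fx=3,fy=3))
```

```text
[[[104.5 129.5  57.8]]]
cap [ 0.54047456 -0.19964194] clamp xy from dial 0.003786029548923593 -0.13291279193336253 rel 0.11903815351904082
[ 0.54054599 -0.2006831 ]
False
[ 0.54132087 -0.20065167  0.0798988 ] 14.025
```

View pics/s4.png

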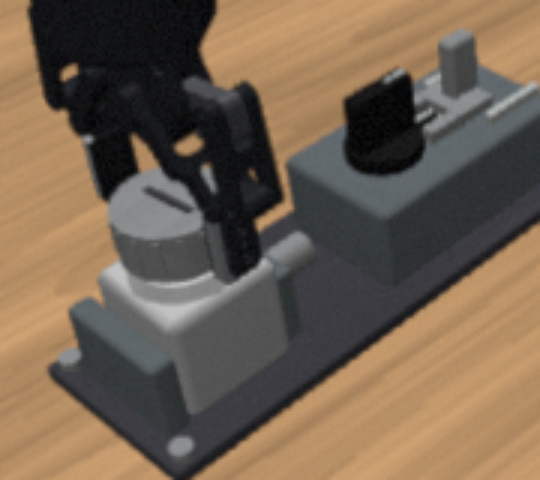

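The fingers stand either side of the cap at its height, clear of the jar's shoulder. Closing and turning anticlockwise in steps.

Run:
```python
from h import *
a=.0685; c=[.54055,-.20068,.079]
gripper_to(0.03,60); s=telemetry.sense(); print(s["gripper_width"],s["gripper_force"],s["ft_force"],s["time"])
for k in np.linspace(0,1.05,6)[1:]:
    manip.move_to(c,[np.pi,0,a+np.pi/2+k]); s=telemetry.sense(); print(round(k,2),s["time"],s["ft_force"],s["wrist_torque"],s["tcp_rot"][2])
im=imaging.snapshot("top");im2=imaging.snapshot("scene")
a=cv2.resize(im[250:325,295:450,::-1],(620,300),interpolation=2); b=cv2.resize(im2[190:310,130:340,::-1],None,fx=2.4,fy=2.4)
o=np.zeros((300+b.shape[0],620,3),np.uint8); o[:300]=a; o[300:,:b.shape[1]]=b; cv2.imwrite("pics/c5.png",o)
```

```text
0.054901752963305635 63.15158240497112 [-1.23836951  1.01443497  5.3743757 ] 14.4667
0.21 14.7833 [-1.52151382 -0.19478693  5.07328052] [0.09968666 0.10722947 0.06423815] 1.8495399311712548
0.42 15.1 [-0.50860131  0.45123216  4.70944344] [0.05418099 0.03981343 0.02103506] 2.0595794677543937
0.63 15.4167 [-0.05204645 -0.07765621  4.80648738] [0.02824958 0.03244528 0.06309471] 2.2695258565612457
0.84 15.7333 [-1.06064387  0.08245568  6.00090562] [0.06515195 0.10010116 0.10840237] 2.479525517984153
1.05 16.05 [-0.24440755  0.44105751  5.45990234] [0.05560398 0.03747231 0.04349383] 2.6894886552062123
```

View pics/c5.png

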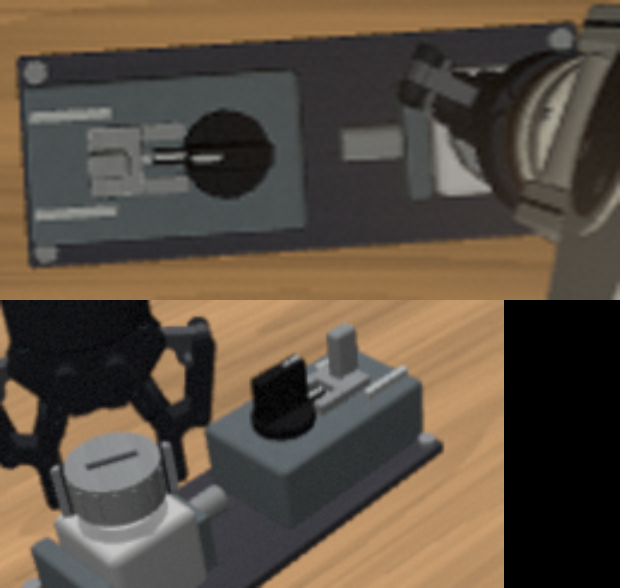

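The cap's bar has turned, now (87,467) to (137,455) in the lower crop. The jar and lock are unchanged. Checking the angle, then a guarded lift.

Run:
```python
from h import *
a=.0685; S=lambda u,v:(130+u/2.4,190+(v-300)/2.4)
for p,q in(((92,452),(130,468)),((87,467),(137,455))):
    w=px2w("scene",[S(*p),S(*q)],.112); d=w[1]-w[0]; r=np.arctan2(d[1],d[0])-a; print("rel",(r+np.pi/2)%np.pi-np.pi/2,np.hypot(*d[:2]))
    ang=(r+np.pi/2)%np.pi-np.pi/2
if 0.98<ang<1.45 or 0.98<ang+np.pi<1.45:
    c=[.54055,-.20068]
    hit=manip.move_l([*c,.087],feed=.03,f_stop=15); s=telemetry.sense(); print(hit,s["ft_force"],s["tcp_pos"])
    if not hit:
        print(manip.move_l([*c,.133],feed=.06,f_stop=15)); manip.wait(.5)
        s=telemetry.sense(); print(s["ft_force"],s["gripper_force"],s["gripper_width"],s["tcp_pos"],s["time"])
    im=imaging.snapshot("scene"); cv2.imwrite("pics/s6.png",cv2.resize(im[160:350,110:350,::-1],None,fx=3,fy=3))
```

```text
rel 0.17666376852364185 0.029731820482636034
rel 1.086680789185026 0.02888977180895152
False [ 0.28080337  0.61396117 -0.85404398] [ 0.54005601 -0.2005032   0.0865745 ]
False
[-0.7483167  -0.03679358 -0.24767316] 63.29271778464317 0.05481081914192278 [ 0.54054137 -0.20066272  0.13291354] 17.9833
```

View pics/s6.png

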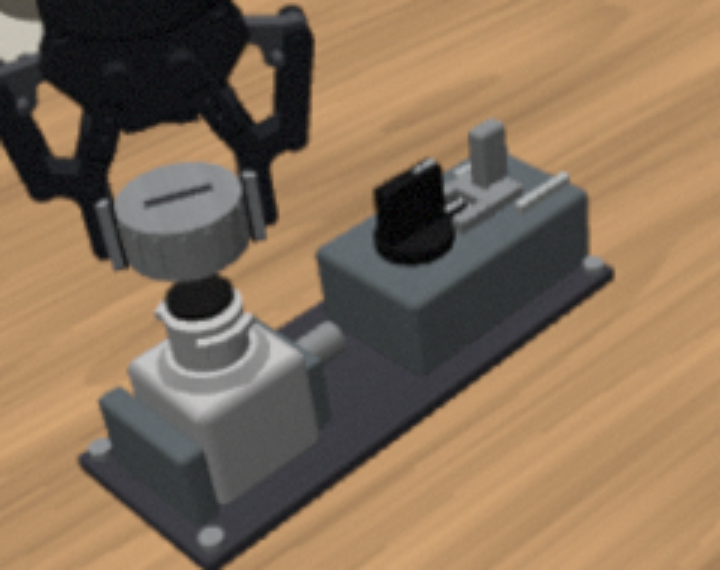

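The cap, at (180,220), is level in the gripper above the open mouth at (200,297). The jar still stands upright on the plate and the lock is home. Handing in.

```bash
python3 -c "
from bench import manip
print(manip.job_done())"
```

```text
the job is handed in; nothing more can be done
None
```

I handed the job in at about 18 s: the jar is clamped and the lock is home over the pointer (22 mm of travel). The cap is unscrewed and held level in the gripper, about 3 cm above the open mouth. The hand-in returned no verdict, so I can't confirm the judge passed it.

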